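Set the gap dial of the dough sheeter

ROBOT

A 7-joint arm with a two-finger parallel gripper is mounted at the origin on the work surface. World frame = base frame: x ahead of the robot, y to its left, z up, the work surface at z = 0. Lengths are in m, angles in rad, forces in N, time in s.
With the tool pointing down it reaches from about 0.425 to 0.825 m from the base axis. Payload 3.6 kg.
Tool frame: the origin (TCP) lies between the finger pads; the fingertips stand 14 mm ahead of it and the grasp point (between the pads) lies 5 mm behind it; x points along the fingers, y is the direction in which the jaws open and shut, and the axes are right-handed (so a half turn about x gives the same grasp; the last joint's range is limited). The gripper opens to 93 mm and grips with 3 to 60 N. Pads are 15 mm wide; open, the fingers measure 128 mm over their backs; the gripper's body (75 mm by 188 mm) begins 65 mm behind the grasp point.
Start: joints at [1.232, 0.615, -0.013, 1.423, 0.008, 1.103, -0.04], TCP at [0.2, -0.618, 0.233] pointing down, gripper open.
Joint ranges: [-3.12, 3.12], [-0.3, 2.06], [-1.34, 1.32], [0.26, 2.42], [-1.36, 4.5], [0.01, 1.98], [-2.84, 2.84]. Speed limits (rad/s): [2.79, 2.79, 3.14, 3.14, 3.14, 3.14, 3.14].

INTERFACE

Orientations are given as a rotation vector (axis times angle).
In Python, from workcell import bot gives the robot as it stands.
- The arm moves only by the tool arm_command, never from a script. Its argument "targets" is a list of rows, each an object of numbers: "x", "y", "z": the shift along the world's x, y, z in cm; "rx", "ry", "rz": the turn, a rotation vector about the world's x, y, z in rad. A call has 1 to 12 rows; each row shifts and turns the commanded pose from where the row before left it; what a row does not reach is not made up. A row lasts 1/10 s, in which the tool goes at most 50 mm and 8.59 degrees, less where a joint would pass 70% of its speed; a pose out of reach is approached as far as the arm can. A call is refused whole if a number of a shift passes 5 or a number of a turn 0.15, either way. A call with a gripper value outside its range is refused whole. "gripper" is the opening, from 0 (shut) to 1 (fully open), set as the call begins (left out, the last holds). The fingers move at their own pace and stop on an object; "grip_force" is the grip in N (left out, the last holds). Time passes only in rows, so rows that do not move let the fingers close. It gives the time, the measured TCP pose, the force and the opening at its end, in the units of the state.
- bot.get_obs(): the state, without advancing time (a new reading comes with each control period).
- bot.grab_frame(name): name is "scene" or "top" or "wrist"; returns the picture (400x640x3 uint8, red, green, blue); there is no depth.
- bot.calibration(name): a dict with "camera_matrix" (3x3 intrinsics, pixels), "R" (3x3) and "t" (3): a world point X has camera coordinates R X + t. Camera axes: x right, y down, z forward; pixel columns grow to the right and rows downward; lengths in m; the calibration is good to about 2 mm. A picture is of the moment at which its call begins: read the wrist's pose just before it. calibration takes no time and is no camera call; for the wrist camera it gives the pose at the moment of the call.
- bot.job_done(): hands the job in, once; it reports no verdict.
Trained networks look in the newest picture that a camera, given by its name, has taken for a name from the list of things; names that differ only in an ending like _2 or _b are one class to them, and where a whole thing is asked for, a point or a joint stands for the part that bears it (a point fixed in the world has none). Each returns a list of dicts, best first, with "conf" (0 to 1); they miss things now and then, are a little off and sometimes report something else, mostly with a low value. They report only what shows in the picture. A call takes as long as a camera call.
- bot.find_in(camera, query): "extent" ([left, top, right, bottom] in pixels, round what is visible of it).
- bot.cut_out(camera, query): "pixels" (400x640 bool, what is visible of it) and "extent" ([left, top, right, bottom] in pixels, round what is visible of it).
- bot.mark_of(camera, query): "position" ([row, column] in pixels: a listed point, or the origin of a listed thing).
The state is a dict: "time": time; "joint_positions": joint angles; "joint_vel": joint speeds; "tau": joint torques, N m; "position": TCP position; "tcp_rot": TCP orientation; "contact_force": force on the tool from outside, world axes, zero at the start; "wrist_torque": the same for the moment, N m; "grip_width": finger opening in m.
Only numpy, scipy, OpenCV 4.12 (cv2) and the standard library are available. Lean on these libraries where they do the work, as an engineer would, in place of code of your own. Each camera call takes 0.05 s, during which the arm holds its last target.

TASK

Set the roller gap of the dough sheeter: turn its gap dial (the larger black knob with the upright bar grip) clockwise, seen from above, fully to its stop, then turn it back anticlockwise by three clicks and let go of it. Leave the small round speed knob on the machine's other side as it is.

Things in the scene. Friction and masses are not known exactly. Their poses are not given: they have to be found in the camera images.
- gap_dial_grip (a point): On the vertical axis of the black gap dial, 32 mm above the plate it sits on (flat, 88 mm across, a tick per click), 14 mm below its top. Dial: disc 54 mm across, 8 mm thick; on it an upright bar 52 long, 16 thick, top 46 mm above the plate, gripped across it from above. Turns with the dial: z up, x along the bar, white pointer line on its -x half. Sits on the sheeter's left or right side.
- gap_dial (a joint): Angle of the gap dial, rad: 0 at the clockwise stop, grows anticlockwise seen from above, 0.436 (25 degrees) a click, 3.05 at the other stop. Starts 1 to 3 clicks from the clockwise stop, where the pointer meets the long thick tick at the machine's front. Let go between clicks it springs to the nearest; turning over a click takes about 0.1 Nm.
- speed_knob_mark (a point): On the rim of the speed knob's top, 14 mm from its axis, 24 mm above its underside; turns with it. The knob is plain, round, black, without a bar, 38 mm across at its foot, 30 mm at its top, 24 mm high, on a 60 mm plate on the sheeter's other housing. It turns easily about the vertical; not to be moved.
- sheeter: The fixed dough sheeter: two white side housings 240 mm deep (x), 110 mm wide (y), centred 150 mm to either side (y) of its middle, flat tops 166 mm above the table; between them rollers and lower steel trays to front (-x, robot side) and back (+x). Origin on the table under its middle; x to its back, y to its left, z up.

How it is judged:
By the outcome, as a careful person would: the job done as asked, in the order asked, and still so for the second after the job is handed in, with the robot touching nothing.
It also fails if it takes over 43 s, if anything falls off the work surface, if the arm or the gripper's body presses on something with over 40 N, if the wrist force passes 120 N, or if a joint passes its speed limit or range.

## Working session

There is one attempt and no reset: what is moved stays moved. The work goes in short steps, Python scripts to look and compute and a tool call to move; the robot and the scene stay as the last step left them, time stands still between calls to the robot, and variables do not carry over. Pictures are saved under pics/ and viewed, and the job is handed in when it is done.

Besides the shell and the picture viewer there is one more tool, called after ">>>" by a JSON object that holds its "method" and its "body". arm_command: Moves the arm, as the interface text tells. Its arguments: {"type":"object","properties":{"targets":{"type":"array"},"gripper":{"type":"number"},"grip_force":{"type":"number"}},"required":["targets"]}

```bash
mkdir -p pics; ls
cat > h.py <<'E'
import numpy as np, cv2
from workcell import bot
def save(name,fn,crop=None,s=1):
    im=bot.grab_frame(name)[:,:,::-1]
    if crop: im=im[crop[1]:crop[3],crop[0]:crop[2]]
    if s!=1: im=cv2.resize(im,None,fx=s,fy=s,interpolation=cv2.INTER_CUBIC)
    cv2.imwrite('pics/'+fn,im)
def ray(name,row,col,z):
    c=bot.calibration(name);K=np.array(c["camera_matrix"]);R=np.array(c["R"]);t=np.array(c["t"])
    d=R.T@np.linalg.inv(K)@np.array([col,row,1.]);o=-R.T@t
    return o+d*(z-o[2])/d[2]
def proj(name,X):
    c=bot.calibration(name);p=np.array(c["camera_matrix"])@(np.array(c["R"])@np.array(X)+np.array(c["t"]))
    return p[:2]/p[2]
E
python3 - <<'E'
from h import *
o=bot.get_obs();print(o["time"],o["position"],o["tcp_rot"],o["grip_width"])
save("top","top0.png");save("scene","scene0.png")
for c in("top","scene"):
  for q in("gap_dial_grip","speed_knob_mark","sheeter"):
    print(c,q,bot.mark_of(c,q)[:2])
  print(bot.find_in(c,"gap_dial")[:2])
print(bot.get_obs()["time"]); print(bot.calibration("top"))
E
```

```text
pics
0.0 [ 0.19979586 -0.61775406  0.23148956] [ 2.05318868  0.3264656  -2.05410148] 0.0933838853537967
top gap_dial_grip [{'position': [192.3, 283.1], 'conf': 0.66}]
top speed_knob_mark [{'position': [237.1, 449.8], 'conf': 0.61}]
top sheeter [{'position': [230.0, 349.1], 'conf': 0.84}]
[{'extent': [268.2, 181.3, 293.7, 208.8], 'conf': 0.83}, {'extent': [427.4, 227.5, 445.4, 246.6], 'conf': 0.6}]
scene gap_dial_grip [{'position': [180.6, 348.5], 'conf': 0.88}]
scene speed_knob_mark [{'position': [202.9, 146.6], 'conf': 0.76}]
scene sheeter [{'position': [278.7, 262.7], 'conf': 0.84}]
[{'extent': [326.5, 174.5, 364.2, 207.9], 'conf': 0.93}]
0.5
{'camera_matrix': array([[493.50264394,   0.        , 303.83432594],
       [  0.        , 493.50264394, 205.22445392],
       [  0.        ,   0.        ,   1.        ]]), 'R': array([[-0.02729963, -0.99961541,  0.00487483],
       [-0.97585265,  0.02559278, -0.21692537],
       [ 0.21671718, -0.0106791 , -0.97617602]]), 't': array([0.04786339, 0.59147134, 0.98041455])}
```

View pics/top0.png

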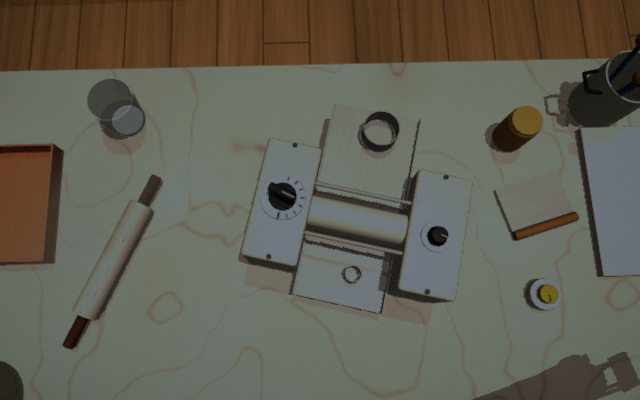

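View pics/scene0.png

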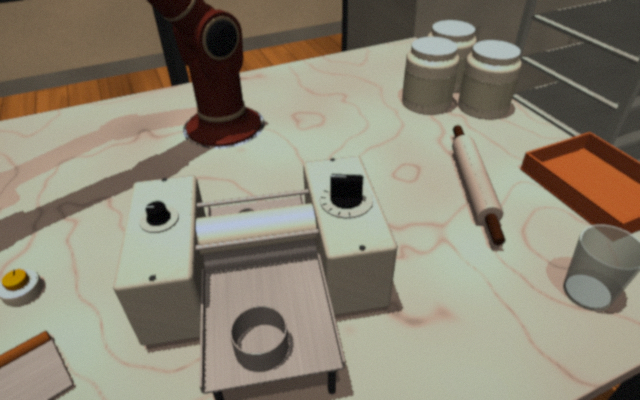

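Run:
```python
from h import *
for n in("top0","scene0"):
  im=cv2.imread(f'pics/{n}.png')
  x,y=(283,195) if n=="top0" else (346,190)
  cv2.imwrite(f'pics/{n}c.png',cv2.resize(im[y-35:y+35,x-45:x+45],None,fx=8,fy=8,interpolation=cv2.INTER_CUBIC))
print(ray("top",192.3,283.1,.198),ray("scene",180.6,348.5,.198),ray("top",230,349.1,0))
```

```text
[0.58848693 0.07118796 0.198     ] [0.57969464 0.08283044 0.198     ] [ 0.54774153 -0.06799734  0.        ]
```

View pics/top0c.png

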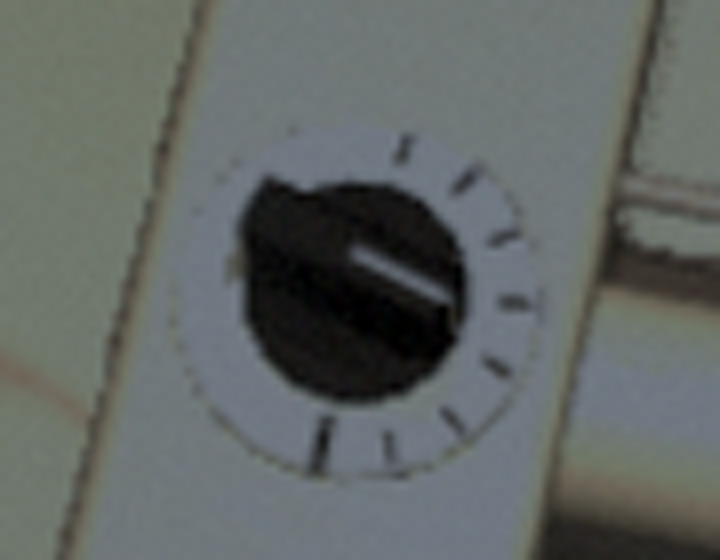

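View pics/scene0c.png

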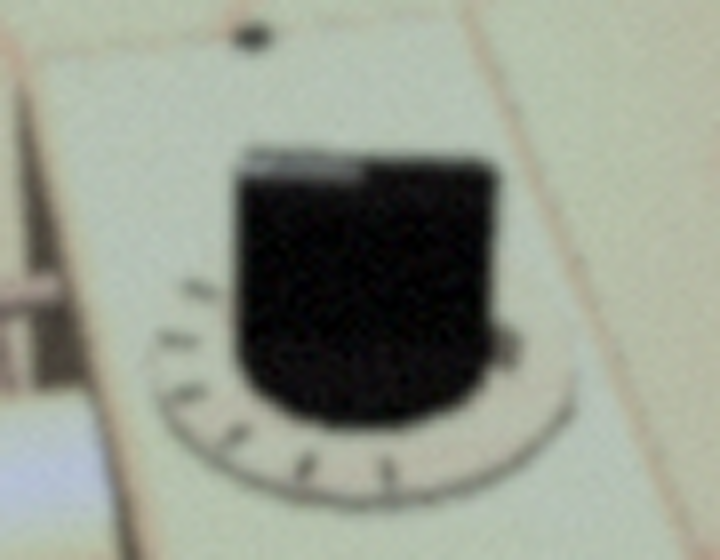

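The top view shows the dial on the left housing at about (283,198), with its pointer on the third click. The speed knob is at about (437,236) on the right housing. I'll compute the rough poses next.

Run:
```python
from h import *
from scipy.spatial.transform import Rotation as Ro
f=lambda x,y:ray("top",160+y/8,238+x/8,.169)
c=f(358,302);print("centre",c)
for p in[(320,445),(390,447),(455,420),(497,370),(515,300),(502,238),(465,182),(403,148)]:
  d=f(*p)-c;print(np.degrees(np.arctan2(d[1],d[0])),np.hypot(*d[:2]))
g=lambda x,y:ray("top",160+y/8,238+x/8,.213)
d=g(450,300)-g(355,250);print("ptr",np.degrees(np.arctan2(d[1],d[0])),d,g(355,250))
a=ray("top",140,267,.166);b=ray("top",258,243,.166);d=a-b;print("yaw",np.degrees(np.arctan2(d[1],d[0])),a,b)
print(Ro.from_rotvec(bot.get_obs()["tcp_rot"]).as_matrix().round(3))
w=bot.calibration("wrist");print(w,proj("scene",[*c[:2],.169]))
o=-np.array(w["R"]).T@w["t"];print(o,bot.get_obs()["position"])
```

```text
centre [0.58506514 0.07296582 0.169     ]
164.44561619350293 0.035840695657205865
-168.93905445821684 0.036117075056309775
-142.56992995596838 0.03693664103457142
-118.10383952747192 0.03707973031157894
-90.74744562094389 0.0374420047059829
-66.86101287044755 0.03777348326724003
-42.167842253176204 0.03904832492049668
-16.934131016718123 0.03950438391921023
ptr -119.87519211293811 [-0.01226446 -0.02134993  0.        ] [0.58673018 0.07199831 0.213     ]
yaw -11.568594686061251 [0.70320892 0.10188988 0.166     ] [0.47239078 0.14913821 0.166     ]
[[-0.     0.308 -0.951]
 [ 0.    -0.951 -0.308]
 [-1.    -0.    -0.   ]]
{'camera_matrix': array([[292.59957812,   0.        , 318.56245498],
       [  0.        , 292.59957812, 196.47400463],
       [  0.        ,   0.        ,   1.        ]]), 'R': array([[ 3.08300741e-01, -9.51288662e-01, -7.31587246e-04],
       [-9.16143257e-01, -2.97117489e-01,  2.69077555e-01],
       [-2.56187795e-01, -8.22865710e-02, -9.63118235e-01]]), 't': array([-0.64912088, -0.03117359,  0.39084522])} [344.17211769 197.81189463]
[ 0.27169475 -0.59460224  0.38434338] [ 0.20004088 -0.61839683  0.23260123]
```

>>> {"method": "arm_command", "body": {"targets": [{"x": 1,"y": 2,"z": 2,"rz": 0.02},{"x": 1.5,"y": 3,"z": 2,"rz": 0.04},{"x": 2,"y": 3.5,"z": 2,"rz": 0.04},{"x": 2,"y": 3.5,"z": 0.7,"rz": 0.04},{"x": 2,"y": 3.5,"rz": 0.04},{"x": 2,"y": 3.5,"rz": 0.04},{"x": 2,"y": 3.5,"rz": 0.04},{"x": 2,"y": 3.5,"rz": 0.04},{"x": 2,"y": 3.5,"rz": 0.04},{"x": 2,"y": 3.5,"rz": 0.04},{"x": 2,"y": 3.5,"rz": 0.04},{"x": 2,"y": 3.5,"rz": 0.04}]}}

```text
schema error: expected keys x, y, z, rx, ry, rz
```

>>> {"method": "arm_command", "body": {"targets": [{"x": 2,"y": 3.5,"rz": 0.04},{"x": 2,"y": 3.5,"rz": 0.04},{"x": 2,"y": 3.5,"rz": 0.04},{"x": 2,"y": 3.5,"rz": 0.04},{"x": 2,"y": 3.5,"rz": 0.04},{"x": 2,"y": 3.5,"rz": 0.04},{"x": 2,"y": 3.5,"rz": 0.04},{"x": 1.7,"y": 3,"rz": 0.03},{"x": 0.5,"y": 1.5,"rz": 0.02},{}]}}

```text
schema error: expected keys x, y, z, rx, ry, rz
```

Run:
```python
from h import *
from scipy.spatial.transform import Rotation as Ro
o=bot.get_obs();print(o["time"],o["position"],o["joint_positions"],o["contact_force"])
y=Ro.from_rotvec(o["tcp_rot"]).as_matrix();print(y.round(3),np.degrees(np.arctan2(y[1,1],y[0,1])))
save("wrist","w1.png");m=bot.mark_of("wrist","gap_dial_grip");print(m)
if m: print(ray("wrist",*m[0]["position"],.199))
```

```text
0.5 [ 0.20004088 -0.61839683  0.23260123] [ 1.23145326  0.61493126 -0.0125849   1.42345637  0.00811455  1.10339175
 -0.04037627] [ 0.53590765 -0.84798065 -0.19341159]
[[-0.     0.308 -0.951]
 [ 0.    -0.951 -0.308]
 [-1.    -0.    -0.   ]] -72.07193758559914
[]
```

View pics/w1.png

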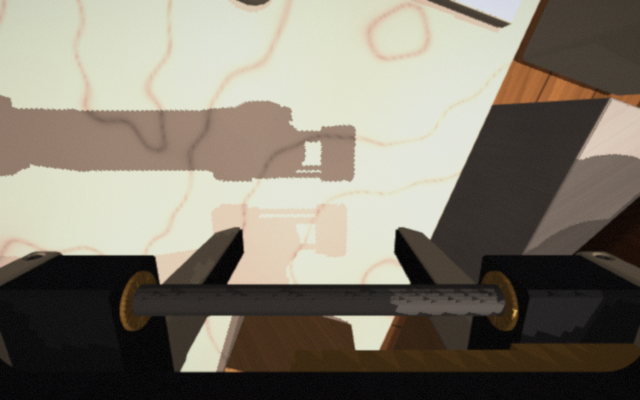

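The call was refused because every row needs all six keys. The wrist view shows only the table, so I'll resend.

>>> {"method": "arm_command", "body": {"targets": [{"x": 1,"y": 2,"z": 2,"rx": 0,"ry": 0,"rz": 0.02},{"x": 1.5,"y": 3,"z": 2,"rx": 0,"ry": 0,"rz": 0.04},{"x": 2,"y": 3.5,"z": 2,"rx": 0,"ry": 0,"rz": 0.04},{"x": 2,"y": 3.5,"z": 0.7,"rx": 0,"ry": 0,"rz": 0.04},{"x": 2,"y": 3.5,"z": 0,"rx": 0,"ry": 0,"rz": 0.04},{"x": 2,"y": 3.5,"z": 0,"rx": 0,"ry": 0,"rz": 0.04},{"x": 2,"y": 3.5,"z": 0,"rx": 0,"ry": 0,"rz": 0.04},{"x": 2,"y": 3.5,"z": 0,"rx": 0,"ry": 0,"rz": 0.04},{"x": 2,"y": 3.5,"z": 0,"rx": 0,"ry": 0,"rz": 0.04},{"x": 2,"y": 3.5,"z": 0,"rx": 0,"ry": 0,"rz": 0.04},{"x": 2,"y": 3.5,"z": 0,"rx": 0,"ry": 0,"rz": 0.04},{"x": 2,"y": 3.5,"z": 0,"rx": 0,"ry": 0,"rz": 0.04}]}}

```text
time: 1.8
position: [0.4256, -0.217, 0.3]
tcp_rot: [1.768, 0.72, -1.767]
contact_force: [0.2, 0.0, -0.7]
grip_width: 0.0928
```

>>> {"method": "arm_command", "body": {"targets": [{"x": 2,"y": 3.5,"z": 0,"rx": 0,"ry": 0,"rz": 0.04},{"x": 2,"y": 3.5,"z": 0,"rx": 0,"ry": 0,"rz": 0.04},{"x": 2,"y": 3.5,"z": 0,"rx": 0,"ry": 0,"rz": 0.04},{"x": 2,"y": 3.5,"z": 0,"rx": 0,"ry": 0,"rz": 0.04},{"x": 2,"y": 3.5,"z": 0,"rx": 0,"ry": 0,"rz": 0.04},{"x": 2,"y": 3.5,"z": 0,"rx": 0,"ry": 0,"rz": 0.04},{"x": 2,"y": 3.5,"z": 0,"rx": 0,"ry": 0,"rz": 0.04},{"x": 1.7,"y": 3,"z": 0,"rx": 0,"ry": 0,"rz": 0.03},{"x": 0.5,"y": 1.5,"z": 0,"rx": 0,"ry": 0,"rz": 0.02},{"x": 0,"y": 0,"z": 0,"rx": 0,"ry": 0,"rz": 0}]}}

```text
time: 2.8
position: [0.5868, 0.0741, 0.2994]
tcp_rot: [1.542, 0.955, -1.542]
contact_force: [-0.8, -1.1, 0.0]
grip_width: 0.0931
```

```bash
cat > st.py <<'E'
from h import *
from scipy.spatial.transform import Rotation as Ro
o=bot.get_obs();print(o["time"],o["position"],o["joint_positions"].round(3),o["contact_force"].round(1),o["wrist_torque"].round(3),o["grip_width"])
y=Ro.from_rotvec(o["tcp_rot"]).as_matrix();print(y.round(3).tolist(),np.degrees(np.arctan2(y[1,1],y[0,1])))
E
python3 - <<'E'
from st import *
save("wrist","w2.png");m=bot.mark_of("wrist","gap_dial_grip");print(m)
if m: print(ray("wrist",*m[0]["position"],.199))
E
```

```text
2.8 [0.58678107 0.074132   0.29936396] [ 0.087  0.492 -0.403  1.49   0.198  1.2   -0.808] [-0.8 -1.1  0. ] [-0.076  0.002 -0.033] 0.09306319790671858
[[-0.001, 0.894, -0.447], [0.001, -0.447, -0.894], [-1.0, -0.001, -0.001]] -26.55981911892489
[{'position': [201.8, 319.1], 'conf': 0.74}]
[0.58717091 0.06952877 0.199     ]
```

View pics/w2.png

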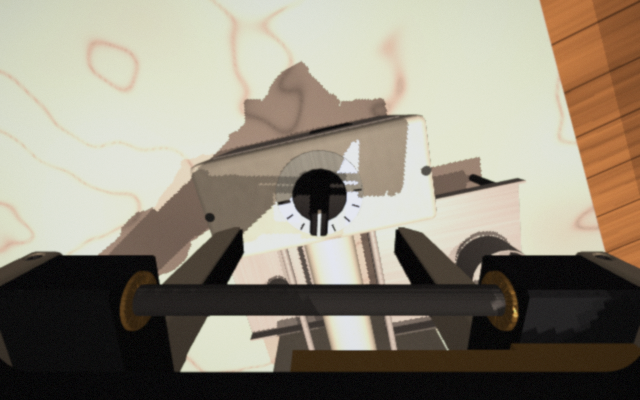

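Run:
```python
from h import *
im=cv2.imread('pics/w2.png')[140:260,255:385]
cv2.imwrite('pics/w2c.png',cv2.resize(im,None,fx=5,fy=5,interpolation=cv2.INTER_CUBIC))
# predicted
for X in([.587,.071,.169],[.587,.071,.214],[.587,.071,.176]):print(proj("wrist",X))
```

```text
[318.24538841 191.94417739]
[318.15806622 205.49765872]
[318.2335483  193.78190753]
```

View pics/w2c.png

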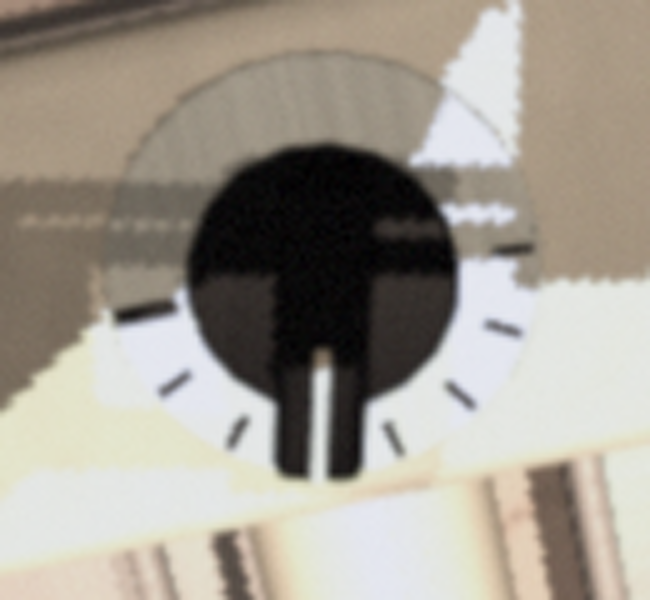

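Run:
```python
from h import *
a=ray("wrist",140+478/5,255+318.5/5,.215);b=ray("wrist",140+350/5,255+322/5,.215)
d=b-a;print(a,b,np.degrees(np.arctan2(d[1],d[0])),ray("wrist",192.4,319.4,.169), (a+ d/np.linalg.norm(d)*.026))
```

```text
[0.57513034 0.04656994 0.215     ] [0.5862714  0.06723032 0.215     ] 61.66432535013544 [0.58781452 0.07005979 0.169     ] [0.58747088 0.06945467 0.215     ]
```

The wrist view shows the thick tick at zero and the pointer on tick 3, with the dial axis at about (0.5876, 0.070) and the bar at 61.7°. I'll descend and grip.

>>> {"method": "arm_command", "body": {"targets": [{"x": 0.1,"y": -0.4,"z": -1,"rx": 0,"ry": 0,"rz": -0.03},{"x": 0,"y": 0,"z": -2,"rx": 0,"ry": 0,"rz": 0},{"x": 0,"y": 0,"z": -2,"rx": 0,"ry": 0,"rz": 0},{"x": 0,"y": 0,"z": -2,"rx": 0,"ry": 0,"rz": 0},{"x": 0,"y": 0,"z": -1.5,"rx": 0,"ry": 0,"rz": 0},{"x": 0,"y": 0,"z": -1,"rx": 0,"ry": 0,"rz": 0},{"x": 0,"y": 0,"z": -0.5,"rx": 0,"ry": 0,"rz": 0},{"x": 0,"y": 0,"z": 0,"rx": 0,"ry": 0,"rz": 0}], "gripper": 1}}

```text
time: 3.7
position: [0.5877, 0.0665, 0.1992]
tcp_rot: [1.566, 0.93, -1.568]
contact_force: [0.1, -0.4, 0.0]
grip_width: 0.0929
```

>>> {"method": "arm_command", "body": {"targets": [{"x": 0,"y": 0,"z": 0,"rx": 0,"ry": 0,"rz": 0},{"x": 0,"y": 0,"z": 0,"rx": 0,"ry": 0,"rz": 0},{"x": 0,"y": 0,"z": 0,"rx": 0,"ry": 0,"rz": 0},{"x": 0,"y": 0,"z": 0,"rx": 0,"ry": 0,"rz": 0},{"x": 0,"y": 0,"z": 0,"rx": 0,"ry": 0,"rz": 0},{"x": 0,"y": 0,"z": 0,"rx": 0,"ry": 0,"rz": 0},{"x": 0,"y": 0,"z": 0,"rx": 0,"ry": 0,"rz": 0},{"x": 0,"y": 0,"z": 0,"rx": 0,"ry": 0,"rz": 0}], "gripper": 0, "grip_force": 25}}

```text
time: 4.5
position: [0.588, 0.0676, 0.1996]
tcp_rot: [1.566, 0.931, -1.566]
contact_force: [0.2, 0.4, 0.2]
grip_width: 0.0337
```

Run:
```python
from st import *
```

```text
4.5 [0.58802176 0.06759945 0.19963581] [ 0.078  0.58  -0.37   1.635  0.242  0.972 -0.872] [0.2 0.4 0.2] [-0.049 -0.093  0.048] 0.03369162177958404
[[-0.0, 0.879, -0.478], [0.0, -0.478, -0.879], [-1.0, -0.0, -0.0]] -28.52743616530341
```

>>> {"method": "arm_command", "body": {"targets": [{"x": 0,"y": 0.25,"z": 0,"rx": 0,"ry": 0,"rz": 0},{"x": 0,"y": 0,"z": 0,"rx": 0,"ry": 0,"rz": 0},{"x": 0,"y": 0,"z": 0,"rx": 0,"ry": 0,"rz": 0},{"x": 0,"y": 0,"z": 0,"rx": 0,"ry": 0,"rz": 0},{"x": 0,"y": 0,"z": 0,"rx": 0,"ry": 0,"rz": 0}]}}

```text
time: 5.0
position: [0.5861, 0.0718, 0.1996]
tcp_rot: [1.563, 0.936, -1.568]
contact_force: [-4.4, 1.6, 3.1]
grip_width: 0.0155
```

Run:
```python
from st import *
```

```text
5.0 [0.58611484 0.0717623  0.19959439] [ 0.073  0.58  -0.372  1.636  0.24   0.975 -0.876] [-4.4  1.6  3.1] [ 0.463  0.902 -0.028] 0.015462093480776491
[[-0.004, 0.879, -0.476], [0.002, -0.476, -0.879], [-1.0, -0.004, 0.0]] -28.440642750807562
```

Gripped: the width is 15.5 mm, matching the bar. Now turning clockwise.

>>> {"method": "arm_command", "body": {"targets": [{"x": -0.1,"y": 0,"z": 0,"rx": 0,"ry": 0,"rz": -0.05},{"x": 0,"y": 0,"z": 0,"rx": 0,"ry": 0,"rz": -0.1},{"x": 0,"y": 0,"z": 0,"rx": 0,"ry": 0,"rz": -0.1},{"x": 0,"y": 0,"z": 0,"rx": 0,"ry": 0,"rz": -0.1},{"x": 0,"y": 0,"z": 0,"rx": 0,"ry": 0,"rz": -0.1},{"x": 0,"y": 0,"z": 0,"rx": 0,"ry": 0,"rz": -0.1},{"x": 0,"y": 0,"z": 0,"rx": 0,"ry": 0,"rz": -0.1},{"x": 0,"y": 0,"z": 0,"rx": 0,"ry": 0,"rz": -0.1},{"x": 0,"y": 0,"z": 0,"rx": 0,"ry": 0,"rz": -0.1},{"x": 0,"y": 0,"z": 0,"rx": 0,"ry": 0,"rz": -0.1},{"x": 0,"y": 0,"z": 0,"rx": 0,"ry": 0,"rz": -0.1},{"x": 0,"y": 0,"z": 0,"rx": 0,"ry": 0,"rz": -0.1}]}}

```text
time: 6.2
position: [0.5855, 0.0728, 0.1996]
tcp_rot: [-2.176, 0.082, 2.183]
contact_force: [-4.4, 4.4, 1.5]
grip_width: 0.0157
```

Run:
```python
from st import *
```

```text
6.2 [0.58546906 0.07283414 0.19959732] [-0.124  0.555 -0.056  1.645  0.032  0.945 -1.839] [-4.4  4.4  1.5] [0.77  0.814 0.029] 0.015747243574603408
[[-0.003, -0.079, -0.997], [0.003, -0.997, 0.079], [-1.0, -0.003, 0.003]] -94.5053949572607
```

>>> {"method": "arm_command", "body": {"targets": [{"x": 0,"y": 0,"z": 0,"rx": 0,"ry": 0,"rz": -0.05},{"x": 0,"y": 0,"z": 0,"rx": 0,"ry": 0,"rz": -0.05},{"x": 0,"y": 0,"z": 0,"rx": 0,"ry": 0,"rz": -0.05},{"x": 0,"y": 0,"z": 0,"rx": 0,"ry": 0,"rz": -0.04}]}}

```text
time: 6.6
position: [0.5855, 0.073, 0.1996]
tcp_rot: [-2.075, 0.274, 2.082]
contact_force: [-4.3, 4.0, 2.4]
grip_width: 0.0161
```

Run:
```python
from st import *
```

```text
6.6 [0.58548581 0.0730027  0.19959339] [-0.157  0.554 -0.004  1.646 -0.002  0.944 -1.995] [-4.3  4.   2.4] [0.88  0.818 0.523] 0.016108653959734466
[[-0.003, -0.262, -0.965], [0.003, -0.965, 0.262], [-1.0, -0.002, 0.004]] -105.18186116117802
```

>>> {"method": "arm_command", "body": {"targets": [{"x": 0,"y": 0,"z": 0,"rx": 0,"ry": 0,"rz": -0.03},{"x": 0,"y": 0,"z": 0,"rx": 0,"ry": 0,"rz": -0.03},{"x": 0,"y": 0,"z": 0,"rx": 0,"ry": 0,"rz": 0}]}}

```text
time: 6.9
position: [0.5859, 0.0729, 0.1996]
tcp_rot: [-2.043, 0.331, 2.048]
contact_force: [-4.6, 4.6, 2.4]
grip_width: 0.0164
```

Run:
```python
from st import *
save("wrist","w3.png");save("top","t3.png",(240,155,330,235),8);save("scene","s3.png",(300,140,400,230),6)
```

```text
6.9 [0.58592235 0.07292173 0.19960281] [-0.167  0.554  0.012  1.646 -0.012  0.943 -2.043] [-4.6  4.6  2.4] [1.025 0.806 0.617] 0.016439730956891958
[[-0.002, -0.317, -0.948], [0.003, -0.948, 0.317], [-1.0, -0.002, 0.003]] -108.496906581994
```

View pics/w3.png

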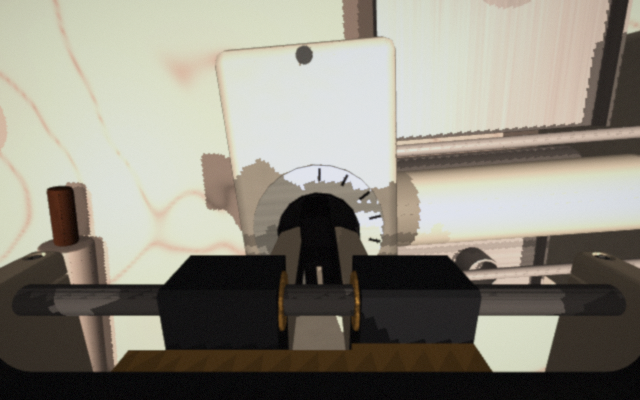

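View pics/s3.png

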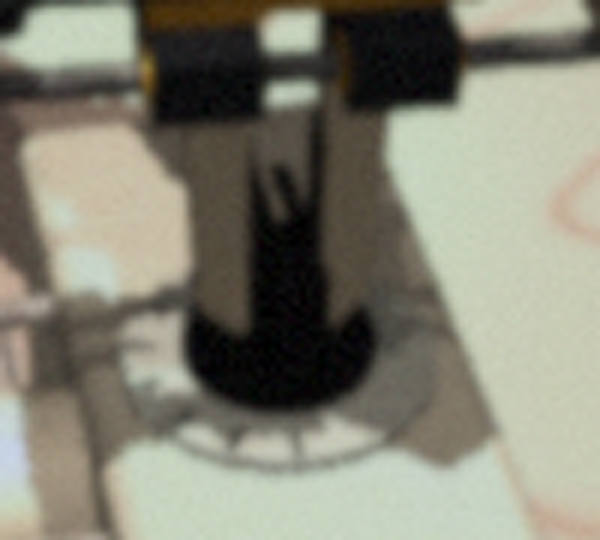

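Wrist torque rose to about 0.6 Nm, well above the 0.1 Nm of a click. The tool has turned 80° against the expected 75°, so the dial is on its stop; the side of the bar seen in the scene view agrees. Now turning back three clicks.

>>> {"method": "arm_command", "body": {"targets": [{"x": 0,"y": 0,"z": 0,"rx": 0,"ry": 0,"rz": 0.05},{"x": 0,"y": 0,"z": 0,"rx": 0,"ry": 0,"rz": 0.1},{"x": 0,"y": 0,"z": 0,"rx": 0,"ry": 0,"rz": 0.1},{"x": 0,"y": 0,"z": 0,"rx": 0,"ry": 0,"rz": 0.1},{"x": 0,"y": 0,"z": 0,"rx": 0,"ry": 0,"rz": 0.1},{"x": 0,"y": 0,"z": 0,"rx": 0,"ry": 0,"rz": 0.1},{"x": 0,"y": 0,"z": 0,"rx": 0,"ry": 0,"rz": 0.1},{"x": 0,"y": 0,"z": 0,"rx": 0,"ry": 0,"rz": 0.1},{"x": 0,"y": 0,"z": 0,"rx": 0,"ry": 0,"rz": 0.1},{"x": 0,"y": 0,"z": 0,"rx": 0,"ry": 0,"rz": 0.1},{"x": 0,"y": 0,"z": 0,"rx": 0,"ry": 0,"rz": 0.1},{"x": 0,"y": 0,"z": 0,"rx": 0,"ry": 0,"rz": 0.1}]}}

```text
time: 8.25
position: [0.5863, 0.0724, 0.1996]
tcp_rot: [1.734, 0.764, -1.733]
contact_force: [-2.9, 4.2, 0.6]
grip_width: 0.0156
```

>>> {"method": "arm_command", "body": {"targets": [{"x": 0,"y": 0,"z": 0,"rx": 0,"ry": 0,"rz": 0.1},{"x": 0,"y": 0,"z": 0,"rx": 0,"ry": 0,"rz": 0.1},{"x": 0,"y": 0,"z": 0,"rx": 0,"ry": 0,"rz": 0.06},{"x": 0,"y": 0,"z": 0,"rx": 0,"ry": 0,"rz": 0},{"x": 0,"y": 0,"z": 0,"rx": 0,"ry": 0,"rz": 0}]}}

```text
time: 8.75
position: [0.5864, 0.0723, 0.1996]
tcp_rot: [1.56, 0.942, -1.559]
contact_force: [-2.7, 5.5, 1.0]
grip_width: 0.0158
```

Run:
```python
from st import *
save("wrist","w4.png",(200,120,440,300),3);save("top","t4.png",(240,155,330,235),8)
```

```text
8.75 [0.58637725 0.07230334 0.19959024] [ 0.075  0.579 -0.375  1.638  0.241  0.971 -0.869] [-2.7  5.5  1. ] [0.82  0.639 0.078] 0.015835911297060717
[[-0.001, 0.884, -0.468], [0.004, -0.468, -0.884], [-1.0, -0.003, -0.003]] -27.925241154121778
```

View pics/w4.png

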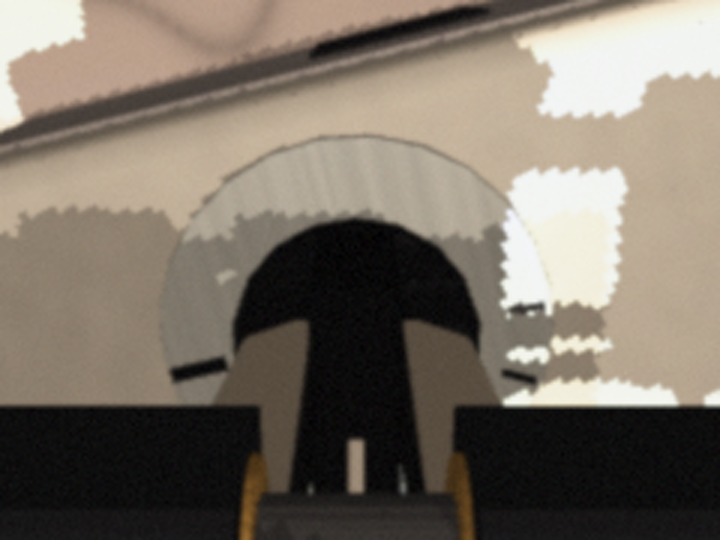

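The wrist view shows the dial back at its three-click position, aligned with the tool. I'll release it and let the fingers open fully before lifting.

>>> {"method": "arm_command", "body": {"targets": [{"x": 0,"y": 0,"z": 0,"rx": 0,"ry": 0,"rz": 0},{"x": 0,"y": 0,"z": 0,"rx": 0,"ry": 0,"rz": 0},{"x": 0,"y": 0,"z": 0,"rx": 0,"ry": 0,"rz": 0},{"x": 0,"y": 0,"z": 0,"rx": 0,"ry": 0,"rz": 0},{"x": 0,"y": 0,"z": 0,"rx": 0,"ry": 0,"rz": 0},{"x": 0,"y": 0,"z": 0,"rx": 0,"ry": 0,"rz": 0},{"x": 0,"y": 0,"z": 0,"rx": 0,"ry": 0,"rz": 0},{"x": 0,"y": 0,"z": 0,"rx": 0,"ry": 0,"rz": 0}], "gripper": 1}}

```text
time: 9.65
position: [0.5871, 0.0701, 0.1996]
tcp_rot: [1.559, 0.937, -1.559]
contact_force: [0.7, 0.0, -0.1]
grip_width: 0.075
```

>>> {"method": "arm_command", "body": {"targets": [{"x": 0,"y": 0,"z": 0.5,"rx": 0,"ry": 0,"rz": 0},{"x": 0,"y": 0,"z": 1,"rx": 0,"ry": 0,"rz": 0},{"x": 0,"y": 0,"z": 2,"rx": 0,"ry": 0,"rz": 0},{"x": 0,"y": 0,"z": 3,"rx": 0,"ry": 0,"rz": 0},{"x": 0,"y": 0,"z": 3,"rx": 0,"ry": 0,"rz": 0},{"x": 0,"y": 0,"z": 2,"rx": 0,"ry": 0,"rz": 0},{"x": 0,"y": 0,"z": 0,"rx": 0,"ry": 0,"rz": 0},{"x": 0,"y": 0,"z": 0,"rx": 0,"ry": 0,"rz": 0}]}}

```text
time: 10.45
position: [0.5868, 0.0701, 0.3148]
tcp_rot: [1.559, 0.937, -1.558]
contact_force: [-0.5, 0.7, -0.7]
grip_width: 0.0932
```

Run:
```python
from st import *
save("wrist","w5.png",(255,140,385,260),5);save("scene","s5.png")
```

```text
10.45 [0.58683314 0.07005349 0.31476775] [ 0.09   0.48  -0.398  1.465  0.191  1.235 -0.819] [-0.5  0.7 -0.7] [-0.074 -0.016  0.046] 0.0932096845765826
[[0.0, 0.883, -0.469], [-0.0, -0.469, -0.883], [-1.0, 0.0, -0.0]] -27.954391140343102
```

View pics/w5.png

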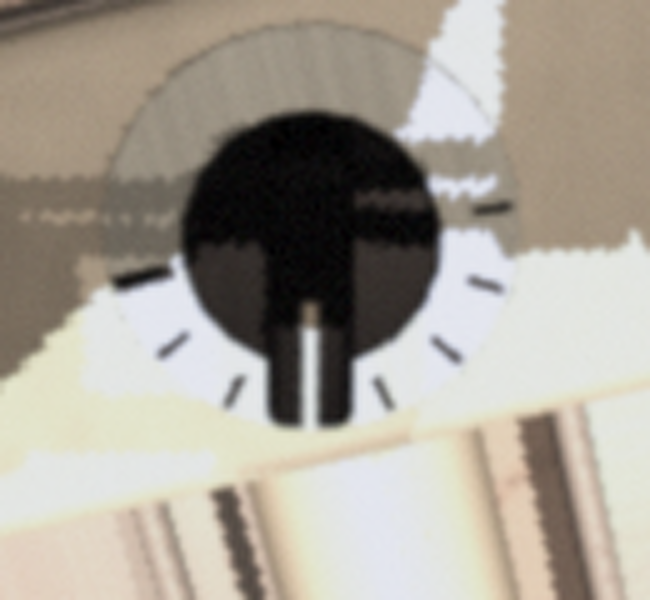

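View pics/s5.png

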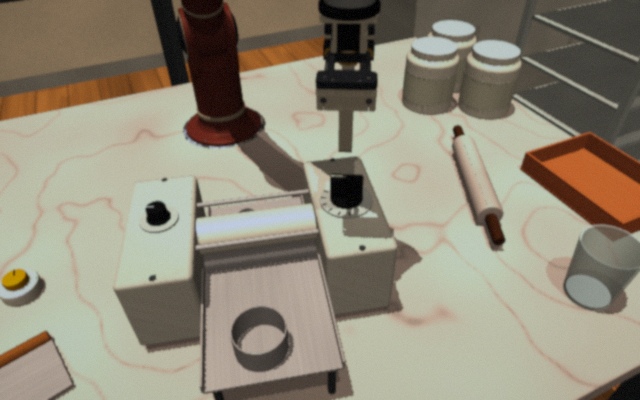

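The wrist view shows the pointer on the third tick after the thick one, at about (310,420) in the enlarged crop. The gripper is clear of the dial and the speed knob looks untouched, so I'm handing in.

Run:
```python
from workcell import bot
print(bot.job_done())
```

```text
the job is handed in; nothing more can be done
None
```

I turned the gap dial clockwise to its stop, turned it back three clicks anticlockwise, let go and lifted clear. I handed the job in at about 10.5 s of the 43 s allowed.

- **Stop reached:** the wrist torque rose to about 0.6 Nm, against about 0.1 Nm for a click. The tool had turned 80°, 5° past the expected stop, with the bar slipping slightly in the jaws. I did not see the pointer on the thick tick directly, because the gripper hid it.
- **Final setting:** after release, the wrist picture shows the pointer on the third tick from the thick one. The dial also started on that tick.
- **Clear of everything:** the gripper is fully open about 10 cm above the dial, and the force reading is near zero. The lateral forces I read while gripping stayed under about 7 N.
- **Speed knob:** the arm never went near it, and it looks the same in the scene view. I did not measure its mark afterwards.
- **Camera mismatch:** the first scene-camera estimate of the dial's position was about 15 mm off the top-camera one. I used the top and wrist cameras, which agreed to within about 3 mm.

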